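Load the capacitor bank and hold its top plate over it

TASK

Stand the two loose capacitors upright in the two empty cells of the grey carrier, one per cell. Then pick up the aluminium top plate by its handle, carry it over the upright circuit board and finish still holding it level about a centimetre above the capacitors' terminals, centred over the carrier and lined up with its long side, so that I can check the fit: the plate must not touch the capacitors or the carrier, and you must not let go of it. Do not touch the upright circuit board, do not tip any capacitor over, and leave the solder spool, screwdriver and multimeter where they are.

Things in the scene. Friction and masses are not known exactly. Their poses are not given: they have to be found in the camera images.
- carrier: Fixed grey open carrier, 60 (its x) by 170 mm (its y), 40 mm high; walls and dividers 5 mm. Origin: centre of its underside on the bench, z up. Three cells in a row at y = -55, 0, +55 mm, each 50 by 50 mm inside, floor 5 mm above the bench. The y = -55 cell holds cap_c, the others are empty at the start. The terminals of a capacitor standing in a cell top out 85 mm above the bench.
- cap_a: Loose capacitor standing on the bench: black upright cylinder 40 mm in diameter, 76 mm high, with an aluminium top and two steel stub terminals that make it 80 mm high in all; about 0.14 kg. Origin: centre of its underside, z up.
- cap_b: A second loose capacitor, the same as cap_a, also standing on the bench.
- cap_c: A third capacitor, the same as cap_a, already standing in the carrier's cell at y = -55 mm; it stays there.
- plate: Loose aluminium plate lying flat, 70 (its x) by 180 (its y) by 5 mm, three 24 mm holes along y; 0.25 kg. Same either way round. Origin: centre of its underside, z up. Over its middle a black bridge handle: bar 12 mm wide (x), 70 mm long (y), 12 mm high, its centre 41 mm above the underside, on posts at y = -27.5 and +27.5 mm with 45 mm free between. Pinch the bar across its width.
- board: Green circuit board clamped upright in a fixed stand between the plate and the carrier: 260 mm long (its x), its top 130 mm above the bench; board with components about 20 mm thick, end posts 22 mm, base 60 mm wide (its y) and 12 mm high. Origin: centre of the stand's underside, z up. Not to be touched.
- spool: Bystander: solder spool standing on end, white flanges 52 mm in diameter, 45 mm high. Origin: centre of its underside.
- screwdriver: Bystander: screwdriver lying on the bench between robot and carrier. It lies along its x.
- meter: Bystander: grey hand multimeter lying face up beyond the carrier, 75 mm (x) by 150 mm (y) by 41 mm high. Origin: centre of its underside.

How it is judged:
On the way, in this order (a step that is already met when the one before it is completed fails the run):
1. all three capacitors stand released in the carrier, one per cell (x of cap_a in the frame of carrier between -0.009 and 0.009 m and y of cap_a in the frame of carrier between -0.066 and 0.066 m and z of each of cap_a, cap_b, cap_c in the frame of carrier below 0.009 m and angle between each of cap_a, cap_b, cap_c's own z axis and vertical below 0.1 rad and contact force between each of cap_a, cap_b, cap_c and the fingers below 0.1 N and linear speed of each of cap_a, cap_b, cap_c below 0.03 m/s and x of cap_b in the frame of carrier between -0.009 and 0.009 m and y of cap_b in the frame of carrier between -0.066 and 0.066 m and x of cap_c in the frame of carrier between -0.009 and 0.009 m and y of cap_c in the frame of carrier between -0.066 and 0.066 m), for 0.2 s.
2. the top plate is lifted off the bench (height (world z) of plate above 0.05 m and contact force between plate and the fingers above 1 N), for 0.1 s.
At the end, for the whole second after the job is handed in: Capacitors upright (0.1 rad), released, one per carrier cell. Plate held by the fingers, still, level (0.1 rad), centre within 10 mm of the carrier's, long sides within 0.12 rad, underside 87 to 107 mm above the bench (2 to 22 mm over the terminals), touching no capacitor or carrier (all of step 1 and horizontal distance between plate and carrier below 0.01 m and angle between the y axis of plate and the y axis of carrier, either way round below 0.12 rad and angle between plate's own z axis and vertical below 0.1 rad and z of plate in the frame of carrier between 0.087 and 0.107 m and linear speed of plate below 0.02 m/s and contact force between plate and the fingers above 1 N and contact force between plate and carrier below 0.05 N and contact force between plate and cap_a below 0.05 N and contact force between plate and cap_b below 0.05 N and contact force between plate and cap_c below 0.05 N); the arm keeps its last pose, push and grip.
It fails at once if the plate touches a capacitor or the carrier (contact force between plate and cap_a above 0.5 N or contact force between plate and cap_b above 0.5 N or contact force between plate and cap_c above 0.5 N or contact force between plate and carrier above 0.5 N).
It fails at once if the upright circuit board or its stand is touched (contact force between board and anything else above 0.5 N).
It fails at once if a capacitor is tipped over (angle between any of cap_a, cap_b, cap_c's own z axis and vertical above 0.7 rad).
It fails at once if spool, screwdriver or multimeter is moved more than 20 mm (distance of any of spool, screwdriver, meter from where it was at the start of the episode above 0.02 m).
It also fails if it takes over 72 s, if anything falls off the work surface, if the arm or the gripper's body presses on something with over 40 N, if the wrist force passes 120 N, or if a joint passes its speed limit or range.

ROBOT

A 6-joint arm with a two-finger parallel gripper is mounted at the origin on the work surface. World frame = base frame: x ahead of the robot, y to its left, z up, the work surface at z = 0. Lengths are in m, angles in rad, forces in N, time in s.
With the tool pointing down it reaches from about 0.375 to 0.9 m from the base axis. Payload 3.1 kg.
Tool frame: the origin (TCP) lies midway between the tips of the shut fingers; the grasp point (between the pads) lies 19 mm behind it; z points along the fingers, y is the line along which they close (so a half turn about z gives the same grasp; the last joint's range is limited). The gripper opens to 87 mm and grips with 3 to 60 N. Pads are 19 mm wide; open, the fingers measure 117 mm over their backs; the gripper's body (75 mm by 190 mm) begins 51 mm behind the grasp point.
Start: joints at [-1.294, 0.527, 1.433, -0, 1.181, -0.178], TCP at [0.275, -0.561, 0.223] pointing down, gripper open.
Joint ranges: [-3.08, 3.08], [-0.75, 2.2], [0.22, 2.44], [-1.43, 4.57], [0, 2.65], [-2.85, 2.85]. Speed limits (rad/s): [2.79, 2.79, 3.14, 3.14, 3.14, 3.14].

INTERFACE

Orientations are given as a unit quaternion [x, y, z, w].
In Python, from rig import robot gives the robot as it stands.
- The arm moves only by the shell command python3 -m jog 'ROWS' [FORCE]. ROWS is a JSON object of lists of equal length, an entry for each row: "dp": the shift along the tool's x, y, z in mm, a list of three; "delta_rot": the turn, a rotation vector about the tool's x, y, z in rad, a list of three; "gripper": the opening, from -1 (shut) to 1 (fully open). A call has 1 to 12 rows; each row is the pose to reach, as a shift and turn from the pose commanded when the call began, along the tool's axes at that moment; what a row does not reach only later rows make up. A row lasts 1/10 s, in which the tool goes at most 50 mm and 8.59 degrees, less where a joint would pass 70% of its speed; a pose out of reach is approached as far as the arm can. A call with a gripper value outside its range is refused whole. The fingers move at their own pace and stop on an object; FORCE is the grip in N (left out, the last holds). Time passes only in rows, so rows that repeat a pose let the fingers close. It gives the time, the measured TCP pose, the force, the opening and the grip force at its end, in the units of the state.
- robot.get_obs(): the state, without advancing time (a new reading comes with each control period).
- robot.camera(name): name is "scene" or "top" or "wrist"; returns the picture (384x512x3 uint8, red, green, blue); there is no depth.
- robot.camera_model(name): a dict with "fx", "fy", "cx", "cy" (pixels), "xyz" and "orientation" of the camera in the world; the wrist camera has in their place "T_tool_cam" (4x4, takes a point from camera to tool coordinates, whose origin is the TCP and whose axes are the flange's). Camera axes: x right, y down, z forward; pixel columns grow to the right and rows downward; lengths in m; the calibration is good to about 2 mm. A picture is of the moment at which its call begins: read the wrist's pose just before it. camera_model takes no time and is no camera call.
- robot.hand_in(): hands the job in; it is judged then, once.
Trained networks look in the newest picture that a camera, given by its name, has taken for a name from the list of things; names that differ only in an ending like _2 or _b are one class to them, and where a whole thing is asked for, a point or a joint stands for the part that bears it (a point fixed in the world has none). Each returns a list of dicts, best first, with "score" (0 to 1); they miss things now and then, are a little off and sometimes report something else, mostly with a low value. They report only what shows in the picture. A call takes as long as a camera call.
- robot.search_frame(name, camera): "rect" ([left, top, right, bottom] in pixels, round what is visible of it).
The state is a dict: "time": time; "q": joint angles; "joint_velocities": joint speeds; "joint_torque": joint torques, N m; "position": TCP position; "tool_rot": TCP orientation; "ft_force": force on the tool from outside, world axes, zero at the start; "moment": the same for the moment, N m; "grip_width": finger opening in m; "grip_force": force on a finger pad.
Only numpy, scipy, OpenCV 4.12 (cv2) and the standard library are available. Lean on these libraries where they do the work, as an engineer would, in place of code of your own. Each camera call takes 0.05 s, during which the arm holds its last target. There are 200 camera calls.

## Working session

There is one attempt and no reset: what is moved stays moved. The work goes in short steps, Python scripts to look and compute and a shell command to move; the robot and the scene stay as the last step left them, time stands still between calls to the robot, and variables do not carry over. Pictures are saved under pics/ and viewed, at most 14 in all, crops included, and the job is handed in when it is done.

```bash
ls; mkdir -p pics; python3 - <<'E'
from rig import robot
import cv2
o=robot.get_obs();print(o['time'],o['position'],o['tool_rot'],o['grip_width'])
ims=[]
for c in ['scene','top']:
    im=robot.camera(c);cv2.imwrite(f'pics/{c}0.png',im[...,::-1]);m=robot.camera_model(c);print(c,m)
    for n in ['carrier','cap_a','plate','board','spool','screwdriver','meter']:
        print(n,[(d['rect'],round(d['score'],2)) for d in robot.search_frame(n,c)])
print(robot.camera_model('wrist'))
E
```

```text
pics
0.0 [ 0.27491883 -0.56046174  0.22157479] [ 9.74140945e-01  2.25938572e-01 -6.87093421e-05 -1.08470696e-03] 0.08688620731557913
scene {'fx': 483.2908644786474, 'fy': 483.2908644786474, 'cx': 249.79686106442892, 'cy': 187.31554466775037, 'xyz': array([ 0.9830257 , -0.31723789,  0.95849913]), 'orientation': array([ 0.85666409,  0.43071303, -0.13073711, -0.25203319])}
carrier [([114.3, 217.2, 199.6, 286.6], 0.73)]
cap_a [([116.8, 250.9, 149.2, 274.8], 0.68), ([315.3, 204.5, 339.6, 238.1], 0.61), ([245.3, 139.7, 267.4, 172.0], 0.55)]
plate [([333.7, 120.0, 398.8, 181.4], 0.82)]
board [([198.7, 155.5, 291.4, 270.2], 0.92), ([159.6, 281.1, 241.2, 348.8], 0.49)]
spool [([278.8, 178.2, 304.0, 206.3], 0.76)]
screwdriver [([115.9, 175.1, 191.8, 219.9], 0.73)]
meter [([162.4, 281.9, 242.9, 349.0], 0.56)]
top {'fx': 349.31710476692274, 'fy': 349.31710476692274, 'cx': 258.71762733200944, 'cy': 194.8874943636125, 'xyz': array([0.46973663, 0.02863631, 0.9097178 ]), 'orientation': array([-0.70544384,  0.70846288, -0.01763046,  0.01088581])}
carrier [([317.9, 182.9, 386.4, 208.3], 0.62)]
cap_a [([221.7, 216.3, 238.9, 232.6], 0.58), ([211.1, 118.7, 228.7, 138.0], 0.54), ([363.1, 184.3, 389.2, 207.7], 0.54)]
plate [([119.1, 137.6, 150.2, 213.4], 0.69)]
board [([265.4, 124.6, 287.1, 233.8], 0.78)]
spool [([218.1, 166.8, 232.4, 186.4], 0.9)]
screwdriver [([285.4, 245.6, 362.4, 254.9], 0.66)]
meter [([317.9, 111.1, 383.0, 147.6], 0.6), ([285.1, 245.4, 363.3, 254.7], 0.29)]
{'fx': 339.16515450859083, 'fy': 339.16515450859083, 'cx': 255.21945387841834, 'cy': 191.7935379734664, 'T_tool_cam': array([[-1.24794186e-03, -9.54222277e-01, -2.99095784e-01,
         8.31757646e-02],
       [ 9.99999197e-01, -1.12445438e-03, -5.84967940e-04,
         9.36854472e-05],
       [ 2.21869876e-04, -2.99096274e-01,  9.54222914e-01,
        -1.62047096e-01],
       [ 0.00000000e+00,  0.00000000e+00,  0.00000000e+00,
         1.00000000e+00]])}
```

```bash
python3 - <<'E'
import cv2
a=cv2.imread('pics/top0.png')[90:300,90:420];cv2.imwrite('pics/t0c.png',cv2.resize(a,None,fx=2.4,fy=2.4,interpolation=cv2.INTER_CUBIC))
b=cv2.imread('pics/scene0.png')[90:370,80:430];cv2.imwrite('pics/s0c.png',cv2.resize(b,None,fx=2.1,fy=2.1,interpolation=cv2.INTER_CUBIC))
E
```

```text
(no output)
```

View pics/t0c.png

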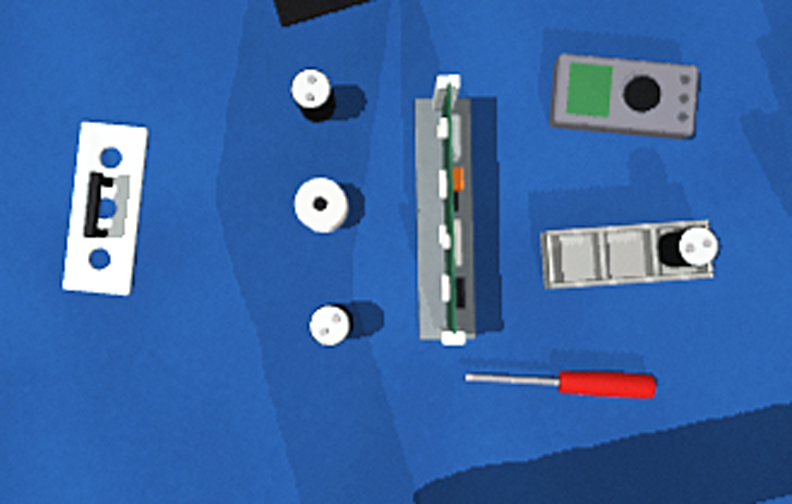

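View pics/s0c.png

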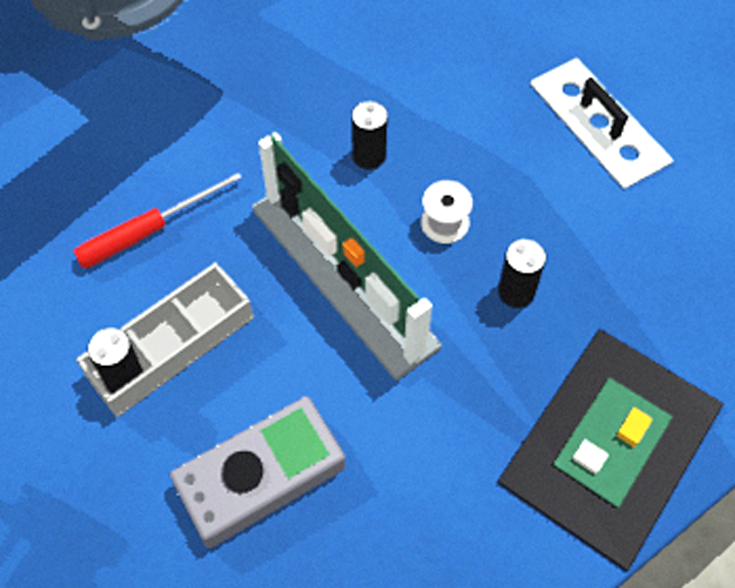

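The top view (crop scaled by 2.4) shows the loose cap tops at (312,88) and (331,325), the spool at (320,204) between them, and the handle bar around x 93, y 173–237. The carrier corners run from (543,232) to (712,278). The scene view shows the same layout, with cap tops at (525,254) and (370,113).

```bash
cat > h.py <<'E'
import numpy as np, cv2
from scipy.spatial.transform import Rotation as R
from rig import robot
def cam(name,obs=None):
    m=robot.camera_model(name); K=np.array([[m['fx'],0,m['cx']],[0,m['fy'],m['cy']],[0,0,1]])
    T=np.eye(4)
    if name=='wrist':
        T[:3,:3]=R.from_quat(obs['tool_rot']).as_matrix();T[:3,3]=obs['position'];T=T@m['T_tool_cam']
    else:
        T[:3,:3]=R.from_quat(m['orientation']).as_matrix();T[:3,3]=m['xyz']
    return K,T
def ray(c,p):
    K,T=c; d=T[:3,:3]@np.linalg.solve(K,[p[0],p[1],1.]); return T[:3,3],d/np.linalg.norm(d)
def tri(obs):  # list of (cam,pix)
    A=np.zeros((3,3));b=np.zeros(3);rs=[ray(*o) for o in obs]
    for o,d in rs: P=np.eye(3)-np.outer(d,d);A+=P;b+=P@o
    x=np.linalg.solve(A,b); return x,max(np.linalg.norm((np.eye(3)-np.outer(d,d))@(x-o)) for o,d in rs)
def atz(c,p,z): o,d=ray(c,p); return o+d*(z-o[2])/d[2]
def proj(c,X): K,T=c; v=K@(T[:3,:3].T@(np.asarray(X)-T[:3,3])); return v[:2]/v[2]
E
python3 - <<'E'
from h import *
np.set_printoptions(precision=4,suppress=True)
t=cam('top');s=cam('scene')
P={'capL':((312,88),(525,254)),'capR':((331,325),(370,113)),'capC':((697,246),(110,344)),'spool':((320,204),(448,200)),
'c+y far':((543,232),(250,305)),'c+y near':((547,288),(217,264)),'c-y far':((708,222),(118,403)),'c-y near':((712,278),(82,357)),
'p+f':((82,122),(673,160)),'p-f':((148,128),(625,187)),'p+n':((63,290),(578,57)),'p-n':((130,295),(530,83)),
'barF':((97,173),(624,127)),'barN':((91,237),(587,83)),'post top near':((453,337),(268,140)),'post top far':((448,77),(420,304))}
for k,(a,b) in P.items():
    a=np.array(a)/2.4+90;b=np.array(b)/2.1+[80,90]
    x,e=tri([(t,a),(s,b)]);print(k,x,'err',round(e,4))
E
```

```text
capL [0.6683 0.1145 0.0803] err 0.0023
capR [0.4331 0.0964 0.0815] err 0.0032
capC [ 0.5087 -0.2663  0.0842] err 0.0022
spool [0.5558 0.11   0.0453] err 0.0026
c+y far [ 0.5262 -0.1249  0.0272] err 0.0011
c+y near [ 0.4672 -0.1274  0.0319] err 0.0013
c-y far [ 0.5388 -0.2914  0.036 ] err 0.0071
c-y near [ 0.4789 -0.2947  0.0403] err 0.0049
p+f [0.6496 0.3711 0.0048] err 0.0022
p-f [0.6431 0.3002 0.0046] err 0.0027
p+n [0.4684 0.3914 0.0029] err 0.0036
p-n [ 0.4622  0.3197 -0.0008] err 0.0026
barF [0.5907 0.3461 0.0254] err 0.0013
barN [0.5228 0.3484 0.0367] err 0.0022
post top near [ 0.4214 -0.0235  0.1165] err 0.0007
post top far [ 0.667  -0.0194  0.1254] err 0.0011
```

```bash
python3 -m jog '{"dp":[[0,0,-40],[30,-20,-78],[75,-50,-78],[120,-80,-78],[165,-110,-78],[210,-140,-78],[255,-170,-78],[300,-200,-78],[340,-228,-78],[365,-245,-78],[374,-251,-78],[374,-251,-78]],"delta_rot":[[0,0,-0.1],[0,0,-0.22],[0,0,-0.34],[0,0,-0.46],[0,0,-0.58],[0,0,-0.7],[0,0,-0.82],[0,0,-0.94],[0,0,-1.06],[0,0,-1.15],[0,0,-1.184],[0,0,-1.184]],"gripper":[1,1,1,1,1,1,1,1,1,1,1,1]}'
cat >> h.py <<'E'
def snap(name):
    o=robot.get_obs(); im=robot.camera('wrist'); cv2.imwrite(f'pics/{name}.png',im[...,::-1]); np.save(f'pics/{name}.npy',np.r_[o['position'],o['tool_rot']]); print(o['time'],o['position'])
def wcam(name):
    v=np.load(f'pics/{name}.npy'); return cam('wrist',dict(position=v[:3],tool_rot=v[3:]))
def go(X,th):
    o=robot.get_obs(); Rm=R.from_quat(o['tool_rot']).as_matrix(); th0=np.arctan2(Rm[1,0],Rm[0,0])
    print('t',round(o['time'],2),'dp',np.round(Rm.T@(np.array(X)-o['position'])*1000,1),'rotz',round(-(th-th0),4),'th0',round(th0,4),'tilt',np.round(Rm[:2,2],4),'F',np.round(o['ft_force'],1))
E
python3 - <<'E'
from h import *
snap('w1')
for n in ['carrier','cap_a']: print(n,[(d['rect'],d['score']) for d in robot.search_frame(n,'wrist')])
im=cv2.imread('pics/w1.png');cv2.imwrite('pics/w1b.png',cv2.resize(im,None,fx=1.5,fy=1.5))
E
```

```text
time: 2.0
position: [0.5014, -0.1687, 0.3007]
tool_rot: [0.681, 0.733, 0.0, 0.0]
ft_force: [-0.1, 0.0, -0.3]
grip_width: 0.087
grip_force: 0.0
2.0 [ 0.50135051 -0.16870567  0.30070564]
carrier [([233.6, 114.3, 279.8, 245.6], 0.93)]
cap_a [([238.1, 205.2, 274.8, 256.3], 0.9)]
```

View pics/w1b.png

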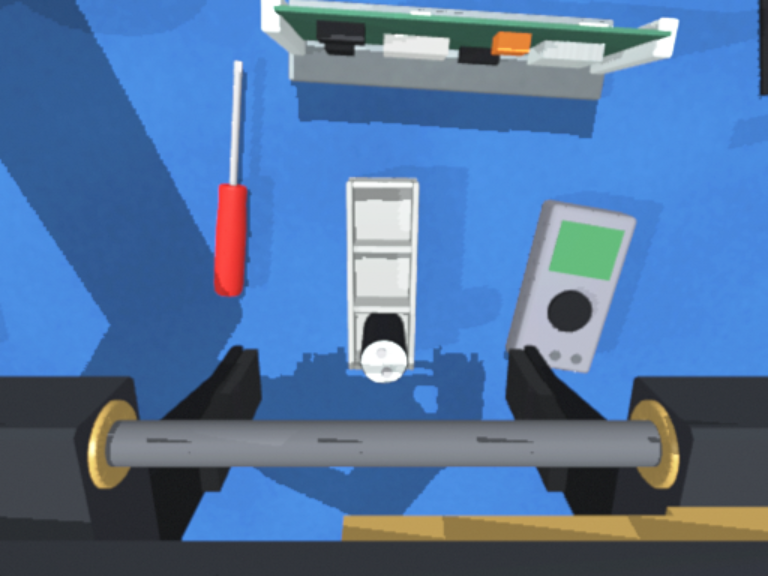

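The wrist view shows the carrier aligned with the tool: its +y rim corners are at (346,179) and (418,179) (scaled 1.5), its dividers at y≈250 and 310, and cap_c's top at (384,360).

```bash
python3 - <<'E'
from h import *
from scipy.optimize import least_squares
np.set_printoptions(precision=4,suppress=True)
t=cam('top');s=cam('scene');w=wcam('w1')
M={'fp':(.03,.085),'np':(-.03,.085),'fm':(.03,-.085),'nm':(-.03,-.085)}
obs=[(t,'fp',np.array((543,232))/2.4+90),(t,'np',np.array((547,288))/2.4+90),(t,'fm',np.array((708,222))/2.4+90),(t,'nm',np.array((712,278))/2.4+90),
(s,'fp',np.array((250,305))/2.1+[80,90]),(s,'np',np.array((217,264))/2.1+[80,90]),(s,'nm',np.array((82,357))/2.1+[80,90]),
(w,'np',np.array((346,179))/1.5),(w,'fp',np.array((418,179))/1.5),(w,'nm',np.array((350,368))/1.5),(w,'fm',np.array((412.5,368))/1.5)]
def f(p,sel=obs):
    r=[]
    for c,k,px in sel:
        a=M[k];C,S=np.cos(p[2]),np.sin(p[2]);X=[p[0]+C*a[0]-S*a[1],p[1]+S*a[0]+C*a[1],p[3]]
        r+=list(proj(c,X)-px)
    return r
for sel in (obs,obs[:7],obs[7:]):
    r=least_squares(f,[.5,-.21,.07,.04],args=(sel,),loss='soft_l1');print(r.x,np.abs(r.fun).reshape(-1,2).max(1).round(1))
print('capC',tri([(t,np.array((697,246))/2.4+90),(s,np.array((110,344))/2.1+[80,90]),(w,np.array((384,360))/1.5)]))
go([.433,.0964,.3],1.641)
E
```

```text
[ 0.5034 -0.211   0.0595  0.0371] [1.3 0.7 1.4 1.  1.6 0.8 3.4 0.2 0.7 1.8 0.3]
[ 0.5019 -0.2113  0.0423  0.034 ] [1.2 0.7 1.3 1.6 0.8 0.5 3.6]
[ 0.504  -0.2107  0.0686  0.0388] [0.5 0.4 0.9 1. ]
capC (array([ 0.5092, -0.2662,  0.0845]), np.float64(0.0025220883484580285))
t 2.15 dp [272.3 -48.8   0.4] rotz -0.0023 th0 1.6387 tilt [-0.0002 -0.0006] F [-0.  -0.3 -1. ]
```

```bash
python3 -m jog '{"dp":[[20,1,-10],[55,1,-20],[100,2,-20],[145,2,-20],[190,3,-20],[235,3,-20],[280,3,-20],[320,4,-20],[345,4,-20],[358,4,-20],[360,4,-20],[360,4,-20]],"delta_rot":[[0,0,0],[0,0,0],[0,0,0],[0,0,0],[0,0,0],[0,0,0],[0,0,0],[0,0,0],[0,0,0],[0,0,0],[0,0,0],[0,0,0]],"gripper":[1,1,1,1,1,1,1,1,1,1,1,1]}'
python3 - <<'E'
from h import *
snap('w2')
for n in ['cap_a','spool','plate']: print(n,[(d['rect'],d['score']) for d in robot.search_frame(n,'wrist')])
im=cv2.imread('pics/w2.png');cv2.imwrite('pics/w2b.png',cv2.resize(im,None,fx=1.5,fy=1.5))
E
```

```text
time: 3.35
position: [0.48, 0.187, 0.3204]
tool_rot: [0.683, 0.731, -0.0, 0.0]
ft_force: [-0.1, -0.8, 0.1]
grip_width: 0.0872
grip_force: 0.0
3.35 [0.47999421 0.18697655 0.32044696]
cap_a [([365.6, 190.0, 410.5, 235.6], 0.8), ([201.4, 190.7, 232.5, 233.0], 0.57)]
spool [([283.9, 184.3, 324.7, 228.9], 0.96)]
plate [([251.0, 0.0, 398.0, 68.9], 0.69)]
```

View pics/w2b.png

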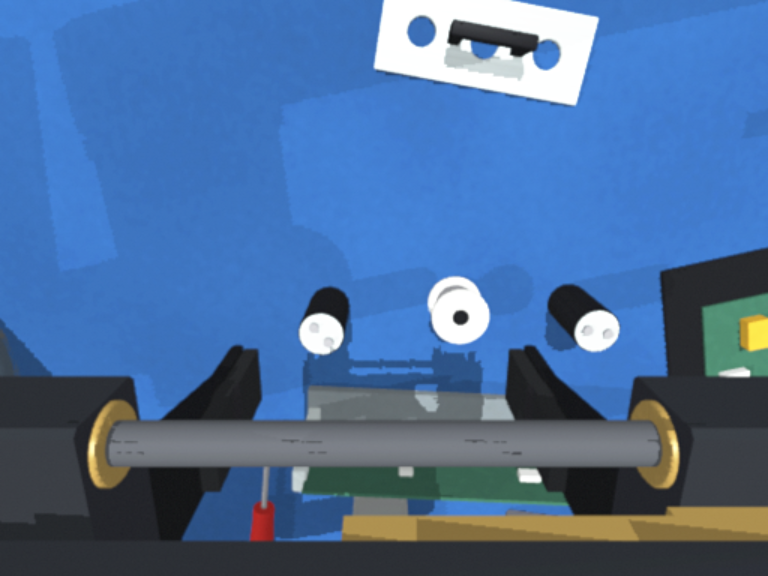

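The wrist view shows the cap_R top at (322,333), the cap_L top at (596,330) (scaled 1.5) and the handle bar from (452,28) to (537,45).

```bash
python3 - <<'E'
from h import *
np.set_printoptions(precision=4,suppress=True)
t=cam('top');s=cam('scene');w=wcam('w2')
for k,a,b,c in [('R',(331,325),(370,113),(322,333)),('L',(312,88),(525,254),(596,330))]:
    a=np.array(a)/2.4+90;b=np.array(b)/2.1+[80,90];c=np.array(c)/1.5
    print(k,tri([(t,a),(s,b),(w,c)]),tri([(t,a),(w,c)]),tri([(s,b),(w,c)]),atz(w,c,.076),atz(t,a,.076))
go([.432,.096,.15],1.639)
E
```

```text
R (array([0.4329, 0.0977, 0.0786]), np.float64(0.004058442693890284)) (array([0.4318, 0.0947, 0.068 ]), np.float64(0.0011969852481705989)) (array([0.4342, 0.0997, 0.0803]), np.float64(8.918451609707887e-05)) [0.4338 0.098  0.076 ] [0.431  0.0942 0.076 ]
L (array([0.6682, 0.1158, 0.0775]), np.float64(0.0029418356666295296)) (array([0.6702, 0.114 , 0.0707]), np.float64(0.0011005382505363762)) (array([0.6682, 0.1174, 0.0779]), np.float64(0.00042816464641939065)) [0.6688 0.1164 0.076 ] [0.668 0.113 0.076]
t 3.55 dp [-87.5 -53.9 170.6] rotz -0.0013 th0 1.6377 tilt [-0.     -0.0003] F [-0.3 -0.4  0.5]
```

```bash
python3 -m jog '{"dp":[[-20,-13,20],[-50,-31,60],[-80,-49,100],[-86.7,-53,140],[-86.7,-53,180],[-86.7,-53,215],[-86.7,-53,245],[-86.7,-53,265],[-86.7,-53,276],[-86.7,-53,276]],"delta_rot":[[0,0,0],[0,0,0],[0,0,0],[0,0,0],[0,0,0],[0,0,0],[0,0,0],[0,0,0],[0,0,0],[0,0,0]],"gripper":[1,1,1,1,1,1,1,1,1,1]}' && python3 -m jog '{"dp":[[0,0,0],[0,0,0],[0,0,0],[0,0,0],[0,0,0],[0,0,0]],"delta_rot":[[0,0,0],[0,0,0],[0,0,0],[0,0,0],[0,0,0],[0,0,0]],"gripper":[-1,-1,-1,-1,-1,-1]}' 25
python3 - <<'E'
from h import *
snap('w3');go([.433,.097,.044],1.639)
E
```

```text
time: 4.55
position: [0.4324, 0.0976, 0.0436]
tool_rot: [0.683, 0.731, -0.001, -0.001]
ft_force: [-0.3, 0.2, 1.2]
grip_width: 0.0872
grip_force: 0.0
time: 5.15
position: [0.4329, 0.0982, 0.0448]
tool_rot: [0.682, 0.731, 0.0, 0.0]
ft_force: [0.3, -0.8, -0.1]
grip_width: 0.047
grip_force: 0.0
5.15 [0.4328591  0.09816084 0.04482437]
t 5.2 dp [-1.2  0.1  0.7] rotz 0.0009 th0 1.6399 tilt [ 0.0004 -0.    ] F [-0.1 -0.1 -0. ]
```

View pics/w3.png

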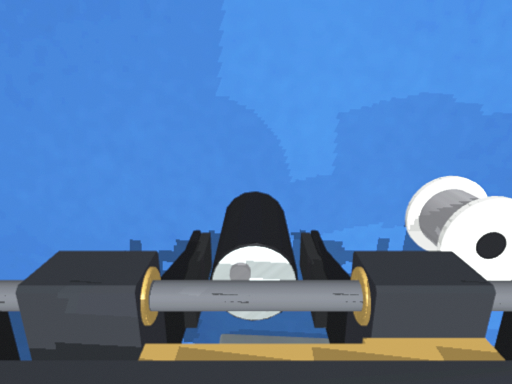

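The cap is between the fingers: its top disc spans columns 213–297 and rows 245–320, centred near (255,282). The fingers are still closing.

```bash
python3 -m jog '{"dp":[[0,0,0],[0,0,0],[0,0,0],[0,0,0],[0,0,-5],[0,0,-15],[0,0,-35],[0,0,-70],[0,0,-110],[0,0,-150],[0,0,-180],[0,0,-190]],"delta_rot":[[0,0,0],[0,0,0],[0,0,0],[0,0,0],[0,0,0],[0,0,0],[0,0,0],[0,0,0],[0,0,0],[0,0,0],[0,0,0],[0,0,0]],"gripper":[-1,-1,-1,-1,-1,-1,-1,-1,-1,-1,-1,-1]}' 25
python3 - <<'E'
from h import *
w=wcam('w3');print('cap top at',atz(w,(255,282.5),.076),'expected px if centred',proj(w,[.4329,.0982,.076]))
c,s=np.cos(.068),np.sin(.068)
go([.504-.055*s,-.211+.055*c,.235],1.639)
go([.504,-.211,.235],1.639)
E
```

```text
time: 6.4
position: [0.4343, 0.0982, 0.2381]
tool_rot: [0.682, 0.731, 0.002, 0.003]
ft_force: [0.7, -0.2, -1.4]
grip_width: 0.0394
grip_force: 25.0
cap top at [0.43320721 0.097976   0.076     ] expected px if centred [254.33951525 282.01598603]
t 6.4 dp [-258.2   48.2    3.6] rotz 0.001 th0 1.64 tilt [ 0.0072 -0.0002] F [ 0.7 -0.2 -1.4]
t 6.4 dp [-313.2   48.2    3.6] rotz 0.001 th0 1.64 tilt [ 0.0072 -0.0002] F [ 0.7 -0.2 -1.4]
```

```bash
python3 -m jog '{"dp":[[-10,2,-2],[-35,6,-2],[-75,12,-2],[-120,18,-2],[-165,25,-2],[-210,32,-2],[-250,38,-2],[-280,43,-2],[-300,46,-2],[-310,48,0],[-313,48,0],[-313,48,0]],"delta_rot":[[0,0,0],[0,0,0],[0,0,0],[0,0,0],[0,0,0],[0,0,0],[0,0,0],[0,0,0],[0,0,0],[0,0,0],[0,0,0],[0,0,0]],"gripper":[-1,-1,-1,-1,-1,-1,-1,-1,-1,-1,-1,-1]}'
python3 - <<'E'
from h import *
snap('w4'); go([.504,-.211,.095],1.639)
im=robot.camera('scene');cv2.imwrite('pics/s4.png',im[...,::-1])
a=cv2.imread('pics/w4.png')[:330,120:400];b=cv2.resize(cv2.imread('pics/s4.png')[150:310,80:250],None,fx=2,fy=2)[:330]
h=330;cv2.imwrite('pics/c4.png',np.hstack([cv2.resize(a,(int(280*h/330),h)),cv2.resize(b,(350,h))]))
E
```

```text
time: 7.6
position: [0.5015, -0.2098, 0.2338]
tool_rot: [0.682, 0.731, -0.0, -0.001]
ft_force: [0.6, 0.3, -0.9]
grip_width: 0.0396
grip_force: 25.0
7.6 [ 0.50150367 -0.20977249  0.23380022]
t 7.65 dp [ -2.    2.5 139.1] rotz 0.0018 th0 1.6408 tilt [-0.0014  0.0015] F [ 0.1  0.5 -1.1]
```

View pics/c4.png

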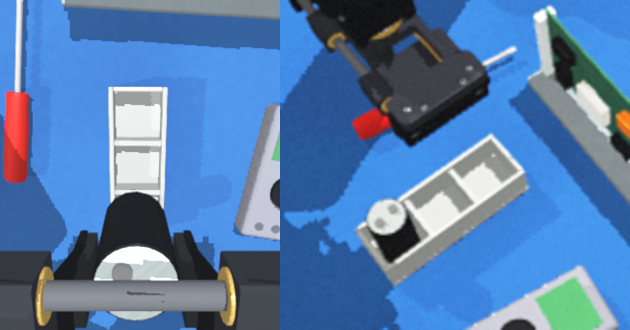

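The cap hangs straight in front of the middle cell. In the wrist image the carrier's +y rim corners are at (228,87) and (288,87), and the divider tops are near rows 140 and 190.

```bash
python3 - <<'E'
from h import *
w=wcam('w4');a=atz(w,(228.5,87),.04);b=atz(w,(288,87),.04);print(a,b,b-a,(a+b)/2)
m=(a+b)/2
for y in (.068,.0685): print('centre',m+.085*np.array([np.sin(y),-np.cos(y),0]))
for r in (139,144,190,195): print(r,atz(w,(258,r),.04))
go([.504,-.2105,.095],1.639)
E
```

```text
[ 0.46933154 -0.13009141  0.04      ] [ 0.52886105 -0.12602559  0.04      ] [0.05952951 0.00406582 0.        ] [ 0.4990963 -0.1280585  0.04     ]
centre [ 0.50487184 -0.21286205  0.04      ]
centre [ 0.50491424 -0.21285915  0.04      ]
139 [ 0.50252635 -0.18003759  0.04      ]
144 [ 0.50289753 -0.18528439  0.04      ]
190 [ 0.50647199 -0.23581086  0.04      ]
195 [ 0.50687876 -0.24156073  0.04      ]
t 7.7 dp [ -1.6   2.4 139.3] rotz 0.0022 th0 1.6412 tilt [-0.0011  0.0011] F [-0.1 -0.2 -1.2]
```

```bash
python3 -m jog '{"dp":[[-1,1,5],[-2.5,2.8,25],[-2.5,2.8,55],[-2.5,2.8,85],[-2.5,2.8,110],[-2.5,2.8,130],[-2.5,2.8,142],[-2.5,2.8,152],[-2.5,2.8,160],[-2.5,2.8,167],[-2.5,2.8,172],[-2.5,2.8,172]],"delta_rot":[[0,0,0],[0,0,0],[0,0,0],[0,0,0],[0,0,0],[0,0,0],[0,0,0],[0,0,0],[0,0,0],[0,0,0],[0,0,0],[0,0,0]],"gripper":[-1,-1,-1,-1,-1,-1,-1,-1,-1,-1,-1,-1]}'
python3 - <<'E'
from h import *
go([.5045,-.2115,.05],1.639)
E
```

```text
time: 8.9
position: [0.505, -0.213, 0.0622]
tool_rot: [0.682, 0.731, -0.0, -0.0]
ft_force: [0.1, -0.2, -0.7]
grip_width: 0.0394
grip_force: 25.0
t 8.9 dp [ 1.6 -0.4 12.2] rotz 0.0008 th0 1.6398 tilt [-0.0004  0.0003] F [ 0.1 -0.2 -0.7]
```

```bash
python3 -m jog '{"dp":[[1,0,4],[1,0,8],[1,0,11],[1,0,12],[1,0,12]],"delta_rot":[[0,0,0],[0,0,0],[0,0,0],[0,0,0],[0,0,0]],"gripper":[-1,-1,-1,-1,-1]}' && python3 -m jog '{"dp":[[0,0,0],[0,0,0],[0,0,0],[0,0,0],[0,0,0],[0,0,0],[0,0,-5],[0,0,-25],[0,0,-60],[0,0,-105],[0,0,-150],[0,0,-190]],"delta_rot":[[0,0,0],[0,0,0],[0,0,0],[0,0,0],[0,0,0],[0,0,0],[0,0,0],[0,0,0],[0,0,0],[0,0,0],[0,0,0],[0,0,0]],"gripper":[0.1,0.3,0.5,0.8,1,1,1,1,1,1,1,1]}'
python3 - <<'E'
from h import *
go([.6685,.1155,.24],1.639)
E
```

```text
time: 9.4
position: [0.505, -0.2121, 0.0504]
tool_rot: [0.682, 0.731, -0.0, -0.0]
ft_force: [0.5, -0.2, -1.1]
grip_width: 0.0392
grip_force: 25.0
time: 10.6
position: [0.5051, -0.2121, 0.2432]
tool_rot: [0.682, 0.731, 0.0, 0.001]
ft_force: [0.4, -0.9, -1.1]
grip_width: 0.0867
grip_force: 0.0
t 10.6 dp [315.5 185.6   3.1] rotz 0.0009 th0 1.6399 tilt [ 0.0012 -0.0008] F [ 0.4 -0.9 -1.1]
```

```bash
python3 -m jog '{"dp":[[15,10,-10],[50,30,-20],[90,53,-20],[130,76,-20],[170,100,-20],[210,123,-20],[250,147,-20],[285,167,-15],[305,180,0],[313,185,0],[315.5,185.6,0],[315.5,185.6,0]],"delta_rot":[[0,0,0],[0,0,0],[0,0,0],[0,0,0],[0,0,0],[0,0,0],[0,0,0],[0,0,0],[0,0,0],[0,0,0],[0,0,0],[0,0,0]],"gripper":[1,1,1,1,1,1,1,1,1,1,1,1]}'
python3 - <<'E'
from h import *
snap('w5'); w=wcam('w5'); im=cv2.imread('pics/w5.png')
u=proj(w,[.6685,.1155,.076]);print('expected',u)
x,y=u.astype(int);c=im[y-40:y+40,x-60:x+60]
m=(c.min(2)>175).astype(np.uint8);n,l,st,ce=cv2.connectedComponentsWithStats(m);print([(st[i],ce[i]+[x-60,y-40]) for i in range(1,n) if st[i][4]>100])
go([.6685,.1155,.044],1.639)
E
```

```text
time: 11.8
position: [0.6683, 0.1146, 0.2412]
tool_rot: [0.682, 0.731, -0.0, 0.0]
ft_force: [0.4, 0.0, 0.2]
grip_width: 0.0869
grip_force: 0.0
11.8 [0.66832086 0.11464222 0.24116618]
expected [254.97322823 171.87893557]
[(array([  43,   22,   38,   37, 1110], dtype=int32), array([255.82882883, 171.08018018]))]
t 11.85 dp [1.500e+00 1.000e-01 1.974e+02] rotz -0.0003 th0 1.6387 tilt [ 0.0005 -0.0006] F [-0.2 -0.8 -0.1]
```

The cap top is within a pixel of the prediction.

```bash
python3 -m jog '{"dp":[[1.5,0.5,20],[1.5,0.5,60],[1.5,0.5,100],[1.5,0.5,135],[1.5,0.5,165],[1.5,0.5,185],[1.5,0.5,196],[1.5,0.5,197],[1.5,0.5,197]],"delta_rot":[[0,0,0],[0,0,0],[0,0,0],[0,0,0],[0,0,0],[0,0,0],[0,0,0],[0,0,0],[0,0,0]],"gripper":[1,1,1,1,1,1,1,1,1]}' && python3 -m jog '{"dp":[[0,0,0],[0,0,0],[0,0,0],[0,0,0],[0,0,0],[0,0,0],[0,0,0],[0,0,0],[0,0,0],[0,0,0]],"delta_rot":[[0,0,0],[0,0,0],[0,0,0],[0,0,0],[0,0,0],[0,0,0],[0,0,0],[0,0,0],[0,0,0],[0,0,0]],"gripper":[-1,-1,-1,-1,-1,-1,-1,-1,-1,-1]}' 25 && python3 -m jog '{"dp":[[0,0,-5],[0,0,-20],[0,0,-50],[0,0,-90],[0,0,-130],[0,0,-165],[0,0,-185],[0,0,-190],[0,0,-190]],"delta_rot":[[0,0,0],[0,0,0],[0,0,0],[0,0,0],[0,0,0],[0,0,0],[0,0,0],[0,0,0],[0,0,0]],"gripper":[-1,-1,-1,-1,-1,-1,-1,-1,-1]}'
python3 - <<'E'
from h import *
c,s=np.cos(.068),np.sin(.068)
go([.5045-.055*s,-.2115+.055*c,.235],1.639)
E
```

```text
time: 12.75
position: [0.6697, 0.1162, 0.0447]
tool_rot: [0.683, 0.731, 0.001, 0.001]
ft_force: [0.2, -0.1, 0.7]
grip_width: 0.0873
grip_force: 0.0
time: 13.75
position: [0.6689, 0.117, 0.0435]
tool_rot: [0.682, 0.731, -0.0, -0.0]
ft_force: [-0.2, -0.4, 0.1]
grip_width: 0.0393
grip_force: 25.0
time: 14.65
position: [0.6691, 0.117, 0.2349]
tool_rot: [0.682, 0.731, 0.001, 0.001]
ft_force: [0.2, 0.4, -2.5]
grip_width: 0.0393
grip_force: 25.0
t 14.65 dp [-261.3 -186.8   -0.4] rotz 0.0008 th0 1.6398 tilt [ 0.0021 -0.    ] F [ 0.2  0.4 -2.5]
```

```bash
python3 -m jog '{"dp":[[-10,-7,0],[-35,-25,0],[-70,-50,0],[-105,-75,0],[-140,-100,0],[-175,-125,0],[-210,-150,0],[-235,-168,0],[-250,-179,0],[-259,-185,0],[-261,-187,0],[-261,-187,0]],"delta_rot":[[0,0,0],[0,0,0],[0,0,0],[0,0,0],[0,0,0],[0,0,0],[0,0,0],[0,0,0],[0,0,0],[0,0,0],[0,0,0],[0,0,0]],"gripper":[-1,-1,-1,-1,-1,-1,-1,-1,-1,-1,-1,-1]}'
python3 - <<'E'
from h import *
c,s=np.cos(.068),np.sin(.068)
go([.5045-.055*s,-.2115+.055*c,.0488],1.639)
E
```

```text
time: 15.85
position: [0.4999, -0.1561, 0.2329]
tool_rot: [0.682, 0.731, -0.0, -0.001]
ft_force: [0.7, 0.3, -1.8]
grip_width: 0.0391
grip_force: 25.0
t 15.85 dp [ -0.8   1.  184.1] rotz 0.0003 th0 1.6393 tilt [-0.0012  0.0011] F [ 0.7  0.3 -1.8]
```

```bash
python3 -m jog '{"dp":[[-0.5,1,5],[-0.5,1,25],[-0.5,1,55],[-0.5,1,85],[-0.5,1,110],[-0.5,1,130],[-0.5,1,142],[-0.5,1,152],[-0.5,1,160],[-0.5,1,167],[-0.5,1,171],[-0.5,1,171]],"delta_rot":[[0,0,0],[0,0,0],[0,0,0],[0,0,0],[0,0,0],[0,0,0],[0,0,0],[0,0,0],[0,0,0],[0,0,0],[0,0,0],[0,0,0]],"gripper":[-1,-1,-1,-1,-1,-1,-1,-1,-1,-1,-1,-1]}'
python3 - <<'E'
from h import *
c,s=np.cos(.068),np.sin(.068)
go([.5045-.055*s,-.2115+.055*c,.0488],1.639)
E
```

```text
time: 17.05
position: [0.5013, -0.1567, 0.0624]
tool_rot: [0.682, 0.731, -0.0, -0.0]
ft_force: [0.2, 0.3, -2.2]
grip_width: 0.039
grip_force: 25.0
t 17.05 dp [ 0.2 -0.6 13.6] rotz 0.0007 th0 1.6397 tilt [-0.0002  0.0001] F [ 0.2  0.3 -2.2]
```

```bash
python3 -m jog '{"dp":[[0,0,4],[0,0,8],[0,0,11],[0,0,13],[0,0,13]],"delta_rot":[[0,0,0],[0,0,0],[0,0,0],[0,0,0],[0,0,0]],"gripper":[-1,-1,-1,-1,-1]}' && python3 -m jog '{"dp":[[0,0,0],[0,0,0],[0,0,0],[0,0,0],[0,0,0],[0,0,0],[0,0,-5],[0,0,-25],[0,0,-60],[0,0,-105],[0,0,-150],[0,0,-200]],"delta_rot":[[0,0,0],[0,0,0],[0,0,0],[0,0,0],[0,0,0],[0,0,0],[0,0,0],[0,0,0],[0,0,0],[0,0,0],[0,0,0],[0,0,0]],"gripper":[0.1,0.3,0.5,0.8,1,1,1,1,1,1,1,1]}' && python3 -m jog '{"dp":[[10,0,-30],[45,0,-60],[90,0,-75],[135,0,-80],[180,0,-80],[220,0,-80],[250,0,-80],[270,0,-80],[280,0,-80],[280,0,-80]],"delta_rot":[[0,0,0],[0,0,0],[0,0,0],[0,0,0],[0,0,0],[0,0,0],[0,0,0],[0,0,0],[0,0,0],[0,0,0]],"gripper":[1,1,1,1,1,1,1,1,1,1]}'
python3 - <<'E'
from h import *
im=robot.camera('scene');cv2.imwrite('pics/s6.png',im[...,::-1])
im=robot.camera('top');cv2.imwrite('pics/t6.png',im[...,::-1])
a=cv2.imread('pics/s6.png')[190:310,90:250];b=cv2.imread('pics/t6.png')[160:235,295:395]
cv2.imwrite('pics/c6.png',np.hstack([cv2.resize(a,(480,360)),cv2.resize(b,(480,360))])[:,:800])
snap('w6')
E
```

```text
time: 17.55
position: [0.5012, -0.1567, 0.0492]
tool_rot: [0.682, 0.731, -0.0, -0.0]
ft_force: [0.9, -0.8, -1.8]
grip_width: 0.0395
grip_force: 25.0
time: 18.75
position: [0.5005, -0.1563, 0.2511]
tool_rot: [0.682, 0.731, -0.0, -0.001]
ft_force: [0.3, -1.3, 0.4]
grip_width: 0.0872
grip_force: 0.0
time: 19.75
position: [0.4817, 0.1234, 0.3297]
tool_rot: [0.682, 0.732, -0.0, 0.0]
ft_force: [-0.4, -0.1, -0.2]
grip_width: 0.0869
grip_force: 0.0
19.85 [0.48210943 0.12192759 0.32959957]
```

View pics/c6.png

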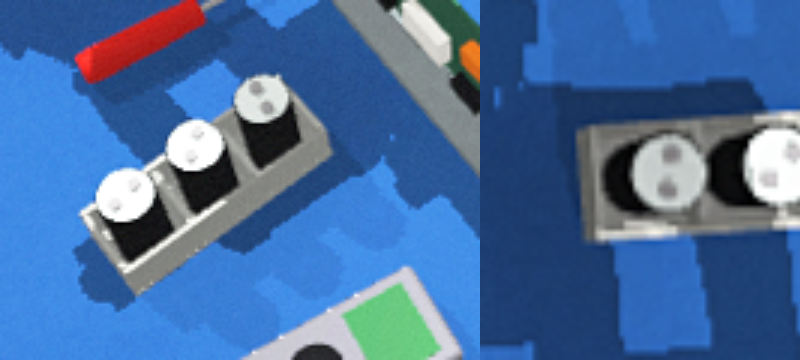

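View pics/w6.png

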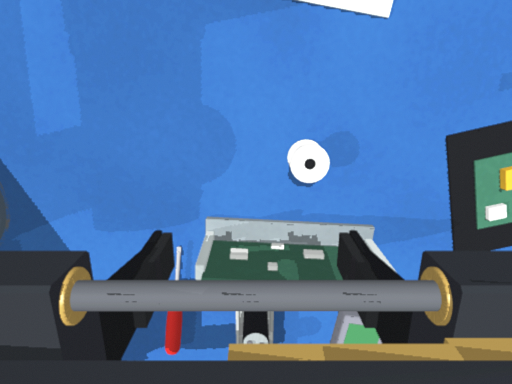

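All three caps stand upright, one per cell, and the spool is undisturbed. Next is the plate.

```bash
python3 -m jog '{"dp":[[10,1,2],[35,5,5],[65,10,10],[95,15,15],[130,20,20],[160,25,25],[190,30,30],[210,33,30],[220,35,30],[223,35,30],[223,35,30],[223,35,30]],"delta_rot":[[0,0,-0.1],[0,0,-0.23],[0,0,-0.36],[0,0,-0.49],[0,0,-0.62],[0,0,-0.75],[0,0,-0.88],[0,0,-1.01],[0,0,-1.14],[0,0,-1.27],[0,0,-1.37],[0,0,-1.39]],"gripper":[1,1,1,1,1,1,1,1,1,1,1,1]}'
python3 - <<'E'
from h import *
snap('w7');cv2.imwrite('pics/w7b.png',cv2.resize(cv2.imread('pics/w7.png'),None,fx=1.5,fy=1.5))
go([.5565,.3455,.3],3.033)
E
```

```text
time: 21.1
position: [0.5024, 0.3464, 0.2993]
tool_rot: [0.056, 0.998, -0.0, -0.0]
ft_force: [0.5, 0.1, -0.2]
grip_width: 0.0868
grip_force: 0.0
21.1 [0.5023683  0.34639171 0.29927444]
t 21.15 dp [-54.    5.3  -0.7] rotz -0.0049 th0 3.0281 tilt [-0.0003 -0.0005] F [-0.5  0.5  0.3]
```

View pics/w7b.png

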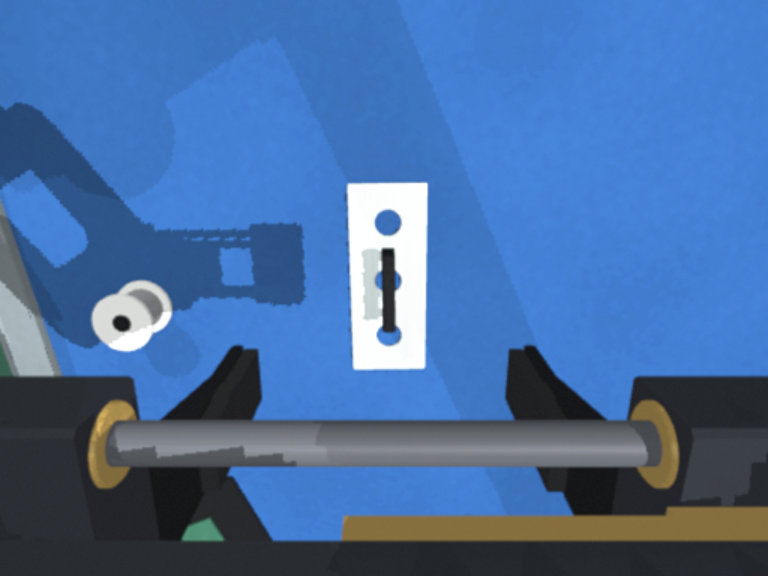

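The plate lines up with the tool. Its corners are (347,183), (428,183), (425,369) and (353,369), and its holes are at (388,222) and (389,335). The handle bar lies along x≈388, rows 248–332.

```bash
python3 - <<'E'
from h import *
np.set_printoptions(precision=4,suppress=True)
w=wcam('w7');t=cam('top');s=cam('scene')
q=lambda p,z:atz(w,np.array(p)/1.5,z)
c=[q(p,.005) for p in [(347.5,183),(427.5,183),(425.5,369),(353,369)]]
print(np.mean(c,0)); d=(c[0]+c[1]-c[2]-c[3]);print('yaw',np.arctan2(d[1],d[0]),'size',np.linalg.norm(d)/2,np.linalg.norm(c[0]-c[1]),np.linalg.norm(c[2]-c[3]))
d=q((388,222),.005)-q((389,335),.005);print('hole yaw',np.arctan2(d[1],d[0]))
e=[q((388,248),.047),q((388.5,332),.047)];print('bar',e,np.mean(e,0),np.linalg.norm(e[0]-e[1]))
# height of bar by triangulation (top-view bar end midpoints)
for a,b in (((97,173),(388,248)),((91,237),(388.5,332))): print(tri([(t,np.array(a)/2.4+90),(w,np.array(b)/1.5)]))
p=tri([(s,(np.array((605.5,105))/2.1+[80,90])),(w,np.array((388.2,289))/1.5)]);print(p)
go([.5565,.3455,.022],np.pi-.108)
E
```

```text
[0.5573 0.3455 0.005 ]
yaw 3.040133199957703 size 0.18121164903990647 0.07064404489500926 0.07174241159407617
hole yaw 3.039656552969502
bar [array([0.5159, 0.3493, 0.047 ]), array([0.5909, 0.3414, 0.047 ])] [0.5534 0.3453 0.047 ] 0.07539772659737456
(array([ 0.5663,  0.3555, -0.0325]), np.float64(0.03226603101279252))
(array([0.5341, 0.3289, 0.1349]), np.float64(0.02482492011844016))
(array([0.5574, 0.3464, 0.0327]), np.float64(0.0017774682344632573))
t 21.15 dp [-54.    5.4 277.3] rotz -0.0055 th0 3.0281 tilt [-0.0003 -0.0005] F [-0.5  0.5  0.3]
```

```bash
python3 -m jog '{"dp":[[-10,1,20],[-30,4,60],[-48,5,100],[-54.5,5.5,130],[-54.5,5.5,150],[-54.5,5.5,160],[-54.5,5.5,160]],"delta_rot":[[0,0,-0.01],[0,0,-0.012],[0,0,-0.012],[0,0,-0.012],[0,0,-0.012],[0,0,-0.012],[0,0,-0.012]],"gripper":[1,1,1,1,1,1,1]}'
python3 - <<'E'
from h import *
snap('w8');cv2.imwrite('pics/w8b.png',cv2.resize(cv2.imread('pics/w8.png'),None,fx=1.5,fy=1.5))
t=cam('top');w=wcam('w7')
for b,a in (((388,332),(97,173)),((388.5,248),(91,237))): print(tri([(t,np.array(a)/2.4+90),(w,np.array(b)/1.5)]))
w=wcam('w8');print('expect bar ends',[1.5*proj(w,[.557+k*.995,.3455-k*.101,.047]) for k in(-.035,.035)])
go([.557,.3455,.022],3.04)
E
```

```text
time: 21.85
position: [0.5557, 0.3459, 0.138]
tool_rot: [0.051, 0.999, -0.001, -0.002]
ft_force: [-0.0, -0.1, 1.2]
grip_width: 0.0867
grip_force: 0.0
21.85 [0.55573338 0.34586501 0.13802459]
(array([0.58932851, 0.33952895, 0.04512509]), np.float64(0.002511927636059932))
(array([0.52143447, 0.34971416, 0.02657022]), np.float64(0.000847828025054506))
expect bar ends [array([382.18707665, 229.45181014]), array([382.45575973, 356.66740478])]
t 21.9 dp [ -0.6  -0.9 117.5] rotz 0.0005 th0 3.0405 tilt [-0.0004 -0.0002] F [0.7 0.1 0.6]
```

View pics/w8b.png

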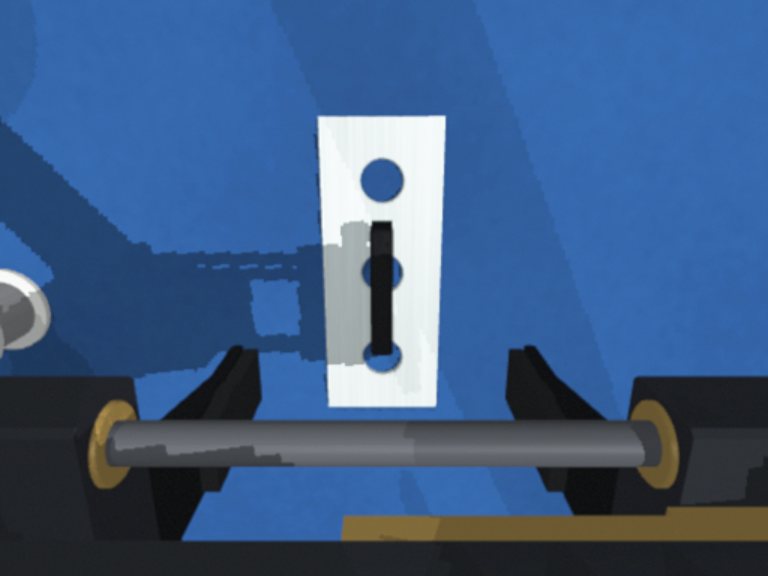

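The bar centre is at column 382, rows about 228–355, which matches the prediction. I'll descend and grip.

```bash
python3 -m jog '{"dp":[[-0.5,-0.5,15],[-0.5,-0.5,45],[-0.5,-0.5,75],[-0.5,-0.5,97],[-0.5,-0.5,110],[-0.5,-0.5,116],[-0.5,-0.5,116]],"delta_rot":[[0,0,0],[0,0,0],[0,0,0],[0,0,0],[0,0,0],[0,0,0],[0,0,0]],"gripper":[1,1,1,1,1,1,1]}' && python3 -m jog '{"dp":[[0,0,0],[0,0,0],[0,0,0],[0,0,0],[0,0,0],[0,0,0],[0,0,0],[0,0,0],[0,0,0],[0,0,0],[0,0,0],[0,0,0]],"delta_rot":[[0,0,0],[0,0,0],[0,0,0],[0,0,0],[0,0,0],[0,0,0],[0,0,0],[0,0,0],[0,0,0],[0,0,0],[0,0,0],[0,0,0]],"gripper":[-1,-1,-1,-1,-1,-1,-1,-1,-1,-1,-1,-1]}' 45 && python3 -m jog '{"dp":[[0,0,0],[0,0,0],[0,0,0],[0,0,0]],"delta_rot":[[0,0,0],[0,0,0],[0,0,0],[0,0,0]],"gripper":[-1,-1,-1,-1]}'
```

```text
time: 22.6
position: [0.5569, 0.3464, 0.0235]
tool_rot: [0.05, 0.999, -0.0, 0.0]
ft_force: [0.3, -0.7, 0.5]
grip_width: 0.087
grip_force: 0.0
time: 23.8
position: [0.5567, 0.346, 0.0235]
tool_rot: [0.05, 0.999, -0.0, -0.0]
ft_force: [0.0, -1.1, 0.3]
grip_width: 0.0117
grip_force: 45.0
time: 24.2
position: [0.5567, 0.346, 0.0235]
tool_rot: [0.05, 0.999, -0.0, -0.0]
ft_force: [0.3, -2.7, 0.8]
grip_width: 0.0119
grip_force: 45.0
```

```bash
python3 -m jog '{"dp":[[0,0,-3],[0,0,-10],[0,0,-25],[0,0,-50],[0,0,-80],[0,0,-110],[0,0,-140],[0,0,-170],[0,0,-192],[0,0,-205],[0,0,-212],[0,0,-212]],"delta_rot":[[0,0,0],[0,0,0],[0,0,0],[0,0,0],[0,0,0],[0,0,0],[0,0,0],[0,0,0],[0,0,0],[0,0,0],[0,0,0],[0,0,0]],"gripper":[-1,-1,-1,-1,-1,-1,-1,-1,-1,-1,-1,-1]}' && python3 -m jog '{"dp":[[0,-5,0],[0,-15,0],[0,-30,0],[0,-45,0],[0,-60,0],[0,-75,0],[0,-90,0],[0,-105,0],[0,-120,0],[0,-132,0],[0,-138,0],[0,-140,0]],"delta_rot":[[0,0,0.03],[0,0,0.1],[0,0,0.2],[0,0,0.3],[0,0,0.4],[0,0,0.5],[0,0,0.6],[0,0,0.7],[0,0,0.79],[0,0,0.86],[0,0,0.89],[0,0,0.9]],"gripper":[-1,-1,-1,-1,-1,-1,-1,-1,-1,-1,-1,-1]}'
python3 - <<'E'
from h import *
go([.5045,-.2115,.2335],1.639)
E
```

```text
time: 25.4
position: [0.5569, 0.3465, 0.2364]
tool_rot: [0.05, 0.999, 0.0, 0.001]
ft_force: [0.7, 0.7, -3.4]
grip_width: 0.0116
grip_force: 45.0
time: 26.6
position: [0.5423, 0.2062, 0.2345]
tool_rot: [0.48, 0.877, -0.001, -0.001]
ft_force: [-0.3, -0.2, -3.2]
grip_width: 0.0114
grip_force: 45.0
t 26.6 dp [-331.4 -257.     1.3] rotz 0.5012 th0 2.1402 tilt [-0.0023 -0.0003] F [-0.3 -0.2 -3.2]
```

```bash
python3 -m jog '{"dp":[[-5,-4,0],[-15,-12,0],[-30,-23,0],[-48,-37,0],[-66,-51,0],[-84,-65,0],[-102,-79,0],[-120,-93,0],[-138,-107,0],[-152,-118,0],[-162,-125,0],[-166,-128,0]],"delta_rot":[[0,0,0.02],[0,0,0.06],[0,0,0.11],[0,0,0.16],[0,0,0.21],[0,0,0.26],[0,0,0.31],[0,0,0.36],[0,0,0.41],[0,0,0.46],[0,0,0.49],[0,0,0.501]],"gripper":[-1,-1,-1,-1,-1,-1,-1,-1,-1,-1,-1,-1]}'
python3 - <<'E'
from h import *
go([.5045,-.2115,.2335],1.639)
E
```

```text
time: 27.8
position: [0.5249, -0.0031, 0.2356]
tool_rot: [0.683, 0.731, 0.0, 0.0]
ft_force: [0.6, 0.4, -2.8]
grip_width: 0.011
grip_force: 45.0
t 27.8 dp [-206.5  -34.4    2.2] rotz -0.0006 th0 1.6384 tilt [ 0.0003 -0.0002] F [ 0.6  0.4 -2.8]
```

```bash
python3 -m jog '{"dp":[[-5,-1,0],[-17,-3,0],[-37,-6,0],[-60,-10,0],[-85,-14,0],[-110,-18,0],[-135,-22,0],[-160,-27,0],[-180,-30,0],[-196,-33,0],[-205,-34.4,0],[-206.5,-34.4,0]],"delta_rot":[[0,0,0],[0,0,0],[0,0,0],[0,0,0],[0,0,0],[0,0,0],[0,0,0],[0,0,0],[0,0,0],[0,0,0],[0,0,0],[0,0,0]],"gripper":[-1,-1,-1,-1,-1,-1,-1,-1,-1,-1,-1,-1]}'
python3 - <<'E'
from h import *
snap('w9')
for c in ('top','scene'): cv2.imwrite(f'pics/{c}9.png',robot.camera(c)[...,::-1])
a=cv2.imread('pics/w9.png')[40:340,130:390];b=cv2.resize(cv2.imread('pics/scene9.png')[130:310,70:250],(300,300))
cv2.imwrite('pics/c9.png',cv2.resize(np.hstack([a,b]),None,fx=1.4,fy=1.4))
go([.5045,-.2115,.1205],1.639)
E
```

```text
time: 29.0
position: [0.505, -0.2111, 0.2355]
tool_rot: [0.682, 0.731, 0.0, 0.0]
ft_force: [-0.5, 0.8, -2.1]
grip_width: 0.0114
grip_force: 45.0
29.0 [ 0.50503696 -0.21107956  0.23548769]
t 29.15 dp [ -2.2  -0.5 114.9] rotz 0.0023 th0 1.6413 tilt [-0.0004  0.0009] F [ 0.7  0.3 -3.9]
```

View pics/c9.png

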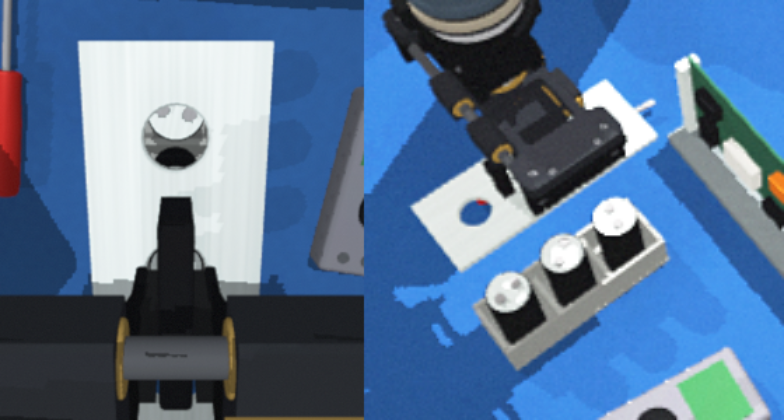

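The plate hangs level and aligned over the carrier. In crop coordinates its front edge runs (79,41)–(274,41) and the front hole is at (176,136), with a capacitor visible through it.

```bash
python3 - <<'E'
from h import *
w=wcam('w9');z=.2355-.0235+.005
f=lambda x,y:atz(w,(x/1.4+130,y/1.4+40),z)
a,b=f(79,41),f(274,41);m=(a+b)/2;print(a,b,np.linalg.norm(b-a),'edge yaw',np.arctan2(*(b-a)[1::-1]))
print('centre',m-.09*np.array([-.068,.998,0]),'hole c',f(176,136)-.055*np.array([-.068,.998,0]))
E
```

```text
[ 0.46496411 -0.12308496  0.217     ] [ 0.53459764 -0.11835128  0.217     ] 0.06979424817080053 edge yaw 0.06787550617139597
centre [ 0.50590088 -0.21053812  0.217     ] hole c [ 0.50565612 -0.20946123  0.217     ]
```

```bash
python3 -m jog '{"dp":[[-0.5,0,4],[-1,-0.5,14],[-1.5,-0.5,30],[-1.5,-0.5,48],[-1.5,-0.5,65],[-1.5,-0.5,80],[-1.5,-0.5,92],[-1.5,-0.5,101],[-1.5,-0.5,107],[-1.5,-0.5,111],[-1.5,-0.5,113],[-1.5,-0.5,113]],"delta_rot":[[0,0,0],[0,0,0],[0,0,0],[0,0,0],[0,0,0],[0,0,0],[0,0,0],[0,0,0],[0,0,0],[0,0,0],[0,0,0],[0,0,0]],"gripper":[-1,-1,-1,-1,-1,-1,-1,-1,-1,-1,-1,-1]}' && python3 -m jog '{"dp":[[0,0,0],[0,0,0],[0,0,0],[0,0,0],[0,0,0]],"delta_rot":[[0,0,0],[0,0,0],[0,0,0],[0,0,0],[0,0,0]],"gripper":[-1,-1,-1,-1,-1]}'
python3 - <<'E'
from h import *
cv2.imwrite('pics/s10.png',robot.camera('scene')[...,::-1])
cv2.imwrite('pics/c10.png',cv2.resize(cv2.imread('pics/s10.png')[170:320,80:250],None,fx=3.5,fy=3.5))
go([.5045,-.2115,.1205],1.639)
E
```

```text
time: 30.35
position: [0.5048, -0.2119, 0.1227]
tool_rot: [0.682, 0.731, 0.0, 0.0]
ft_force: [-0.5, 0.3, -3.6]
grip_width: 0.0113
grip_force: 45.0
time: 30.85
position: [0.5047, -0.2118, 0.1227]
tool_rot: [0.682, 0.731, 0.0, 0.0]
ft_force: [-0.1, -0.5, -3.6]
grip_width: 0.0115
grip_force: 45.0
t 30.9 dp [ 0.3 -0.2  2.1] rotz 0.0018 th0 1.6408 tilt [ 0.0001 -0.0001] F [-0.1  0.7 -2.4]
```

View pics/c10.png

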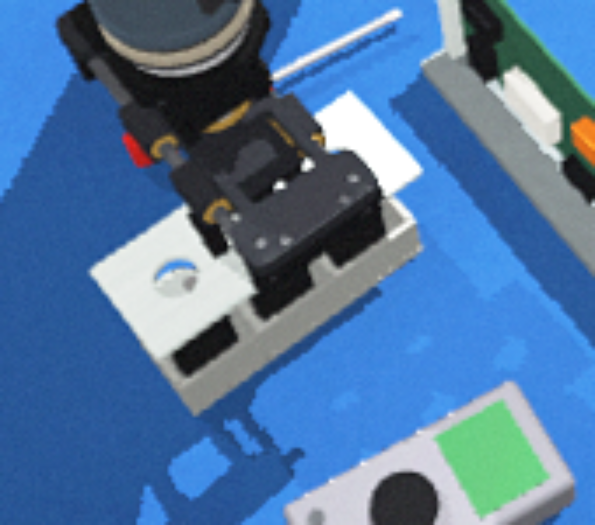

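The plate hovers level over the three caps, aligned with the carrier, with its underside about 99 mm above the bench. Wrist force is steady at about the plate's weight, so nothing is touching.

```bash
python3 -c "
from rig import robot
print(robot.hand_in())"
```

```text
the job is handed in; nothing more can be done
None
```

I've handed the job in: both loose capacitors stand in the carrier's empty cells, and the plate is still gripped, level and centred, its underside about 99 mm above the bench (about 14 mm over the terminals) and touching nothing by the force readings; the hand-in returned no verdict.

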